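# Ready the laboratory mill: shut the feed slide and set the grind lever

### The job

Get the laboratory mill ready for the next sample: push the hopper's feed slide fully home so that it is shut, and swing the grind lever round until its arm lies centred over the setting clip on the dial's rim. Leave the clip where it is clamped, and leave the receiving cup under the spout and the things standing round the mill undisturbed.

Things in the scene. Friction and masses are not known exactly. Their poses are not given: they have to be found in the camera images.
- mill: Fixed bench-top laboratory mill, 318 mm high: grey base casting (180 x 170 mm), white motor housing, round grinding head, a flat graduated aluminium dial flange (radius 100 mm, top at 192 mm), a steel open hopper above it (radius 70 mm, between 250 and 318 mm high). Its origin is on the bench, on the vertical grinding axis; its own -x is the front, where the spout and the feed slide point; z is up. The base reaches from x = -50 to +130 mm.
- grind_lever (a joint): Angle of the grind lever, rad, about the mill's vertical axis. At 0 the arm points along the mill's own -y (to the right seen from the front side where the robot stands); it grows clockwise seen from above, that is, toward the mill's front; range 0 to 1.2. A stiff friction collar (about 0.3 N m, some 2.5 N at the grip): it stays where it is left, no spring, no detents.
- lever_grip (a point): Centre of the upright black plastic grip at the end of the grind lever: slightly tapered round grip, 28 mm in diameter, 43 mm high (216 to 259 mm above the bench), 124 mm from the mill's axis. Below it a steel arm 12 mm wide and 6 mm thick, 201 to 208 mm above the bench, runs from the dark collar (radius 50 mm) on the axis out to 132 mm. The point's own -y points outward along the arm.
- setting_clip (a joint): Angle of the setting clip round the same axis, rad, with the same zero and direction as grind_lever: the lever is set when the two angles are equal. It is clamped by a friction screw and stays put unless knocked.
- clip_mark (a point): Top of the setting clip, the small black clip (20 mm wide along the rim, its upper jaw reaching 16 mm in over the dial, with a thin pointer on its centre line) gripping the rim of the dial flange, 98 mm from the axis, top 196 mm above the bench; the lever's arm passes 5 mm above it. Its own -y points outward from the axis.
- feed_slide (a joint): How far the hopper's feed slide is pulled out, m: 0 is shut, hard against its stop, 0.045 fully out. It is shut by pushing the tab toward the hopper along the mill's own +x; sliding friction about 3 N, no spring.
- slide_tab (a point): Centre of the outer face of the feed slide's turned-up tab, a steel plate 54 mm wide (along the mill's y), 5 mm thick and 34 mm high, from 231 to 265 mm above the bench, at the front end of the 54 mm wide flat slide. 121 mm in front of the mill's axis when shut, more when pulled out.
- receiving_cup: Steel cup with a side handle, 102 mm across the body, 123 mm with the handle, 84 mm high, standing loose on the bench below the spout (spout's mouth 132 mm above the bench, 105 mm in front of the mill's axis). Origin at the centre of its underside. To be left alone.
- jar_a: Sample jar with a blue lid, 60 mm in diameter, 74 mm high, to the right of the mill. Origin at its underside. To be left alone.
- jar_b: Second sample jar, like the first, a little nearer the robot. Origin at its underside. To be left alone.
- wash: White plastic bottle with a blue cap, 66 mm in diameter, 155 mm high, behind and to the left of the mill. Origin at its underside. To be left alone.
- scoop: Small pale aluminium scoop, 117 mm long, 20 mm high, lying on the bench at the right front. To be left alone.

How it is judged:
At the end, for the whole second after the job is handed in: The feed slide is shut to within 4 mm of its stop, and the grind lever rests within 0.06 rad (about 6 mm at the dial's rim) of the setting clip, which is still within 6 mm of where it was clamped (value of joint feed_slide below 0.004 m and angle between the y axis of lever_grip and the y axis of clip_mark, either way round below 0.06 rad and velocity of joint grind_lever between -0.02 and 0.02 rad/s and distance of clip_mark from where it was at the start of the episode below 0.006 m); the robot touches nothing.
It fails at once if the setting clip is knocked from its place (distance of clip_mark from where it was at the start of the episode above 0.006 m).
It fails at once if the receiving cup is shifted or tipped (distance of receiving_cup from where it was at the start of the episode above 0.025 m or angle between receiving_cup's own z axis and vertical above 0.35 rad).
It fails at once if one of the things standing round the mill is disturbed (distance of any of jar_a, jar_b, wash, scoop from where it was at the start of the episode above 0.03 m).
It also fails if it takes over 48 s, if anything falls off the work surface, if the arm or the gripper's body presses on something with over 40 N, if the wrist force passes 120 N, or if a joint passes its speed limit or range.

### The arm

A 6-joint arm with a two-finger parallel gripper is mounted at the origin on a cart in front of the work surface, level with it; the furniture and walls round the work are solid. World frame = base frame: x ahead of the robot, y to its left, z up, the work surface at z = 0. Lengths are in m, angles in rad, forces in N, time in s.
With the tool pointing down it reaches from about 0.325 to 0.775 m from the base axis. Payload 5.5 kg.
Tool frame: the origin (TCP) lies between the finger pads; the fingertips stand 8 mm ahead of it and the grasp point (between the pads) lies 11 mm behind it (tcp_to_tips is the distance from the TCP to the fingertips, in m); z points along the fingers, y is the line along which they close (so a half turn about z gives the same grasp; the last joint's range is limited). The gripper opens to 88 mm and grips with 3 to 60 N. Pads are 20 mm wide; open, the fingers measure 115 mm over their backs; the gripper's body (75 mm by 178 mm) begins 61 mm behind the grasp point.
Start: joints at [1.062, 0.091, 1.231, -0, 1.82, -0.057], TCP at [0.262, 0.54, 0.208] pointing down, gripper open.
Joint ranges: [-2.87, 2.87], [-0.86, 2.18], [0.17, 2.46], [-1.51, 4.65], [0.06, 2.69], [-2.65, 2.65]. Speed limits (rad/s): [2.57, 2.57, 3.01, 3.14, 3.14, 3.14].

### API

Orientations are given as a unit quaternion [w, x, y, z].
In Python, from bench import * gives the robot as it stands. Calls block until the motion is done:
- move_to(position, orientation): joint-space move of the TCP to a pose.
- move_l(position, speed=0.15, orientation=None): straight line of the TCP; orientation=None keeps the orientation; speed is the mean speed in m/s.
- movej(angles): joint-space move.
- gripper_open() and close(): open the fingers fully, or close them until they stop; the grip force is fixed at half the most.
- hold(seconds).
- inverse_kinematics(position, orientation): joint angles nearest the present ones, or None.
- state(): the state.
- get_image(name): name is "scene" or "top" or "wrist"; returns a dict with "frame" (420x560x3 uint8, blue, green, red), "depth" (420x560 float32, m along the optical axis (not along the pixel's ray), 0 where there is no reading), "camera_matrix" (3x3 intrinsics, pixels), "view" (4x4, takes a point from world to camera coordinates). Camera axes: x right, y up, looking along -z (the intrinsics and any distortion apply to the point x, -y, -z); pixel columns grow to the right and rows downward; lengths in m; the calibration is good to about 2 mm. A picture is of the moment at which its call begins.
A pose or a line that the arm cannot do raises IKError and nothing moves.
- job_done(): hands the job in; it is judged then, once.
The state is a dict: "time": time; "joint_pos": joint angles; "dq": joint speeds; "joint_torque": joint torques, N m; "ee_pos": TCP position; "ee_rot": TCP orientation; "ft_force": force on the tool from outside, world axes, zero at the start; "moment": the same for the moment, N m; "finger_gap": finger opening in m; "finger_force": force on a finger pad.
Only numpy, scipy, OpenCV 4.12 (cv2) and the standard library are available. Lean on these libraries where they do the work, as an engineer would, in place of code of your own. Each camera call takes 0.05 s, during which the arm holds its last target. There are 200 camera calls.

## Working session

There is one attempt and no reset: what is moved stays moved. The work goes in short steps, each a Python script; the robot and the scene stay as the last script left them, time stands still between calls to the robot, and variables do not carry over. Pictures are saved under pics/ and viewed, at most 10 in all, crops included, and the job is handed in when it is done.

```bash
mkdir -p pics; ls; python3 - <<'E'
from bench import *
import cv2,numpy as np,pickle
for n in("scene","top"):
    d=get_image(n); cv2.imwrite(f"pics/{n}0.png",d["frame"]); pickle.dump(d,open(f"{n}0.pkl","wb"))
    print(n,d["camera_matrix"].tolist(),np.round(np.array(d["view"]),3).tolist())
print(state())
E
```

```text
pics
scene [[453.5779177803783, 0.0, 278.64158856127585], [0.0, 453.5779177803783, 210.66331872291235], [0.0, 0.0, 1.0]] [[0.196, -0.98, 0.017, -0.289], [0.501, 0.115, 0.858, -0.399], [-0.843, -0.16, 0.514, -0.561], [0.0, 0.0, 0.0, 1.0]]
top [[510.6803030261096, 0.0, 277.1441067765583], [0.0, 510.6803030261096, 219.70854689167376], [0.0, 0.0, 1.0]] [[0.218, -0.976, -0.015, -0.283], [0.761, 0.16, 0.629, -0.517], [-0.611, -0.149, 0.777, -0.868], [0.0, 0.0, 0.0, 1.0]]
{'time': 0.1, 'joint_pos': array([ 1.06232767e+00,  9.18213593e-02,  1.23176203e+00, -2.86878837e-05,
        1.81981041e+00, -5.66941654e-02]), 'dq': array([-0.00071248, -0.00024492, -0.00478573, -0.00047497, -0.00183975,
        0.00155943]), 'joint_torque': array([ 2.98837112e-03, -4.47855270e+01, -4.07572353e+01,  7.00868201e-02,
        2.82853644e-02, -7.26239523e-05]), 'ee_pos': array([0.26180141, 0.53954268, 0.2068993 ]), 'ee_rot': array([-2.37758982e-04,  2.23974499e-01,  9.74594589e-01, -8.68733679e-04]), 'ft_force': array([-0.28381106,  0.37258615,  0.41038005]), 'moment': array([-0.04605312,  0.02817373, -0.03169505]), 'finger_force': 0.0, 'finger_gap': 0.0875969816203857}
```

View pics/scene0.png

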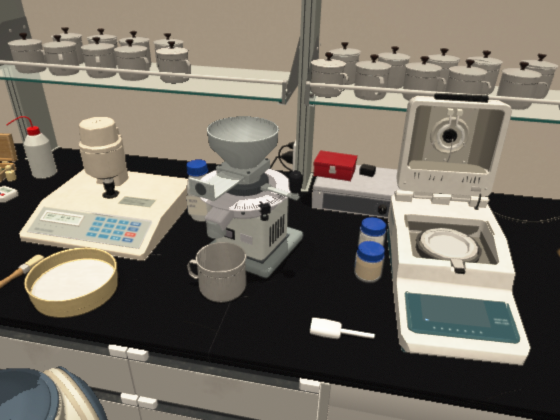

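View pics/top0.png

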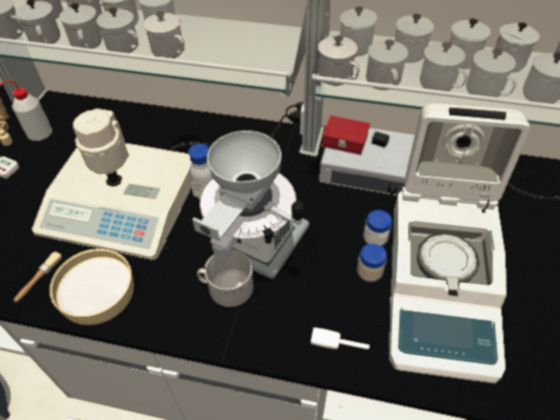

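The overview shows the mill with its hopper at about (245,165), the slide tab at about (207,232), the grip at about (298,208) and the clip at about (268,235) in the top view. Next I'll measure these.

```bash
cat > h.py <<'E'
import numpy as np,cv2
def cloud(d):
    K=np.array(d["camera_matrix"]);V=np.array(d["view"]);z=d["depth"]
    v,u=np.mgrid[:z.shape[0],:z.shape[1]]
    p=np.stack([(u-K[0,2])/K[0,0]*z,-(v-K[1,2])/K[1,1]*z,-z],-1)
    return (p-V[:3,3])@V[:3,:3]
def ray(d,uv,h):
    K=np.array(d["camera_matrix"]);V=np.array(d["view"])
    r=np.array([(uv[0]-K[0,2])/K[0,0],-(uv[1]-K[1,2])/K[1,1],-1])@V[:3,:3]
    c=-V[:3,3]@V[:3,:3]
    return c+r*(h-c[2])/r[2]
def circ(p):
    A=np.c_[2*p,np.ones(len(p))];s=np.linalg.lstsq(A,(p**2).sum(1),rcond=None)[0]
    return s[:2],np.sqrt(s[2]+s[:2]@s[:2])
E
python3 - <<'E'
from h import *
import pickle
for n,(a,b,c,e) in(("top",(170,110,330,290)),("scene",(170,110,330,290))):
    d=pickle.load(open(n+"0.pkl","rb"));P=cloud(d);f=d["frame"]
    win=np.zeros(P.shape[:2],bool);win[b:e,a:c]=1
    win&=d["depth"]>0
    near=win&(P[...,0]<.9)&(P[...,2]>.1)
    m=near&(abs(P[...,2]-.315)<.005); q=P[m][:,:2]
    for _ in range(4):
        c0,r=circ(q); q=q[abs(np.hypot(*(q-c0).T)-r)<.004]
    print(n,"rim z max",P[near][:,2].max(),"c",c0,"r",r,len(q))
    # dial top fit
    m=near&(abs(P[...,2]-.192)<.004);q=P[m][:,:2]; rr=np.hypot(*(q-c0).T);print("dial r 95%",np.percentile(rr,[50,95,99]))
    # dark things
    dark=(f.max(2)<60)&near
    nn,l,s,ce=cv2.connectedComponentsWithStats(dark.astype(np.uint8))
    for i in range(1,nn):
        if s[i,4]>15:
            p=P[l==i];mm=np.median(p,0); print("dark",s[i],np.round(mm,3),"z",np.round(np.percentile(p[:,2],[5,95]),3),"r",round(np.hypot(*(mm[:2]-c0)),3),"az",round(np.degrees(np.arctan2(*(mm[:2]-c0)[::-1])),1))
    # tab: z .235-.262, r>.1 
    rr=np.hypot(P[...,0]-c0[0],P[...,1]-c0[1])
    m=near&(P[...,2]>.236)&(P[...,2]<.27)&(rr>.105)&(f.max(2)>70)
    nn,l,s,ce=cv2.connectedComponentsWithStats(m.astype(np.uint8))
    for i in range(1,nn):
        if s[i,4]>30:
            p=P[l==i][:,:2];mm=p.mean(0);w,v=np.linalg.eigh(np.cov(p.T)); print("tab",s[i],mm-c0,mm,"extent",np.ptp((p-mm)@v,axis=0),"thin dir",v[:,0],"r",np.hypot(*(mm-c0)))
    x=f[b:e,a:c];cv2.imwrite(f"pics/{n}c.png",cv2.resize(x,None,fx=3.3,fy=3.3,interpolation=2)[:600])
E
```

```text
top rim z max 0.32174841701654083 c [ 0.59685393 -0.09714124] r 0.06843640615533107 602
dial r 95% [0.08125352 0.09805652 0.10370165]
dark [238 175  16   5  61] [ 0.606 -0.094  0.249] z [0.247 0.251] r 0.01 az 21.3
dark [241 191  30  25 192] [ 0.564 -0.129  0.211] z [0.201 0.214] r 0.046 az -136.0
dark [292 200  14  20 206] [ 0.542 -0.214  0.251] z [0.228 0.26 ] r 0.129 az -115.1
dark [201 227   9   7  31] [ 0.46  -0.054  0.249] z [0.242 0.255] r 0.144 az 162.6
dark [264 229  12  14  98] [ 0.516 -0.16   0.19 ] z [0.167 0.199] r 0.102 az -142.4
tab [193 214  38  26 429] [-0.12429679  0.0356815 ] [ 0.47255714 -0.06145974] extent [0.05003833 0.06030184] thin dir [-0.88237364  0.47054942] r 0.12931690732797374
scene rim z max 0.318971098587163 c [ 0.59677713 -0.09788377] r 0.06840527353231744 610
dial r 95% [0.0820502  0.09938425 0.10495077]
dark [288 171  15  22 258] [ 0.541 -0.215  0.244] z [0.222 0.258] r 0.13 az -115.7
dark [229 175  39  20 298] [ 0.557 -0.123  0.207] z [0.197 0.212] r 0.047 az -148.1
dark [196 184  10  11  71] [ 0.459 -0.056  0.25 ] z [0.241 0.258] r 0.144 az 163.2
dark [260 204  10  17 125] [ 0.515 -0.161  0.186] z [0.167 0.197] r 0.103 az -142.3
tab [189 177  38  22 346] [-0.13377282  0.0362386 ] [ 0.46300432 -0.06164518] extent [0.04202799 0.06220926] thin dir [-0.99825447  0.05905933] r 0.1385943797188531
```

View pics/topc.png

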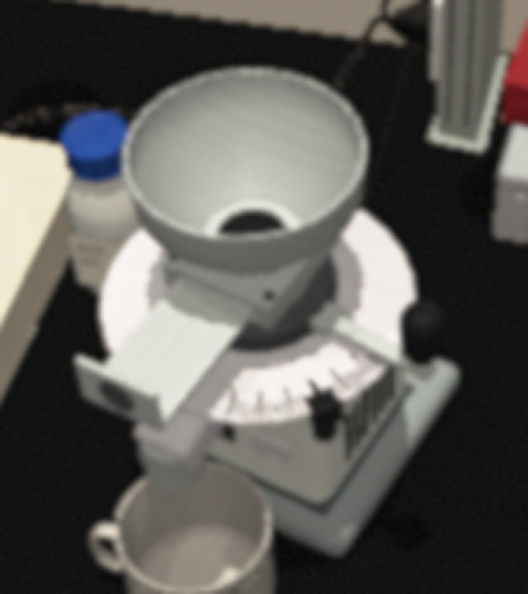

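The crop shows the slide partly out, with a dark dot at the centre of its tab. The grip is at azimuth about -115° and the clip at about -142°. The axis is (0.597,-0.0975) and the front azimuth is about 163°, so the slide is out about 23 mm. I'll push the slide first.

```bash
cat >> h.py <<'E'
from scipy.spatial.transform import Rotation as R
AX=np.array([.5968,-.0975])
def down(deg):
    a=np.radians(deg);x=np.array([np.cos(a),np.sin(a),0]);z=np.array([0,0,-1.])
    q=R.from_matrix(np.c_[x,np.cross(z,x),z]).as_quat();return [q[3],q[0],q[1],q[2]]
def pol(deg,r,z):
    a=np.radians(deg);return [AX[0]+r*np.cos(a),AX[1]+r*np.sin(a),z]
E
python3 - <<'E'
from bench import *
from h import *
print([inverse_kinematics(pol(163,r,.246),down(163)) for r in(.185,.125)])
move_l([.262,.54,.38],.3)
close()
move_to(pol(163,.185,.38),down(163))
move_l(pol(163,.185,.246),.15)
f0=np.array(state()["ft_force"]);u=-np.array(pol(163,1,0))+[*AX,0];u/=np.linalg.norm(u)
r=.160
move_l(pol(163,r,.246),.08)
while r>.119:
    r-=.002;move_l(pol(163,r,.246),.03)
    F=(np.array(state()["ft_force"])-f0)@u;e=np.array(state()["ee_pos"])
    print(round(r,3),round(np.hypot(*(e[:2]-AX)),4),round(F,1))
    if F<-14:break
d=get_image("top");cv2.imwrite("pics/top1.png",cv2.resize(d["frame"][110:290,150:350],None,fx=3,fy=3,interpolation=2))
print(state()["time"])
E
```

```text
[array([-1.83655518e-01, -3.73913645e-01,  1.58483200e+00, -4.44089210e-16,
        1.93067430e+00, -1.45774587e+00]), array([-1.97752062e-01, -2.16095184e-01,  1.45760008e+00, -4.44089210e-16,
        1.90008776e+00, -1.47184242e+00])]
0.158 0.1581 -0.5
0.156 0.156 -0.3
0.154 0.1541 -1.5
0.152 0.1521 -3.4
0.15 0.1499 -2.3
0.148 0.1478 -1.1
0.146 0.1458 -1.9
0.144 0.1438 -2.7
0.142 0.1418 -2.3
0.14 0.1398 -1.7
0.138 0.1378 -1.4
0.136 0.1358 -2.7
0.134 0.1338 -1.7
0.132 0.132 -3.1
0.13 0.1318 -11.6
0.128 0.1317 -19.3
9.8833
```

The force rises hard at 0.1318 m, which is tab face 0.121 plus half a finger, so the slide is on its stop. Next I'll retract, open and look at the lever and clip from near.

```bash
python3 - <<'E'
from bench import *
from h import *
import pickle
move_l(pol(163,.17,.246),.1)
move_l(pol(163,.17,.39),.25)
gripper_open()
move_to(pol(-125,.19,.40),down(55))
for n in("wrist","top","scene"):
    d=get_image(n);pickle.dump(d,open(n+"1.pkl","wb"));cv2.imwrite(f"pics/{n}2.png",d["frame"])
    P=cloud(d);f=d["frame"];rr=np.hypot(P[...,0]-AX[0],P[...,1]-AX[1])
    dark=(f.max(2)<65)&(rr>.075)&(rr<.16)&(P[...,2]>.165)&(P[...,2]<.265)&(d["depth"]>0)
    k,l,s,_=cv2.connectedComponentsWithStats(dark.astype(np.uint8))
    for i in range(1,k):
        if s[i,4]>25:
            p=P[l==i];t=p[p[:,2]>np.percentile(p[:,2],98)-.004];m=np.median(t,0);a=np.degrees(np.arctan2(t[:,1]-AX[1],t[:,0]-AX[0]))
            print(n,s[i],"top",np.round(m,4),"r",np.round(np.hypot(*(m[:2]-AX)),4),"az",np.round([np.median(a),a.min(),a.max()],1),"all",np.round(np.degrees(np.arctan2(*(np.median(p,0)[:2]-AX)[::-1])),1))
print(state()["time"])
E
```

```text
wrist [245  79  19  29 183] top [ 0.5208 -0.1591  0.1964] r 0.0978 az [-141.3 -147.6 -135.9] all -140.9
wrist [294 107  28  31 644] top [ 0.5509 -0.2111  0.258 ] r 0.1225 az [-112.  -117.3 -106.8] all -112.4
top [292 200  14  20 214] top [ 0.5479 -0.2122  0.2589] r 0.1247 az [-112.9 -117.6 -107.7] all -115.3
top [208 218   9   8  41] top [ 0.4811 -0.0591  0.2567] r 0.1219 az [161.6 159.8 164.4] all 162.3
top [264 229  11  14 102] top [ 0.5179 -0.1585  0.1974] r 0.0997 az [-142.8 -146.6 -137.6] all -142.6
scene [288 170  15  23 263] top [ 0.546  -0.213   0.2572] r 0.1261 az [-113.8 -117.2 -108.3] all -115.4
scene [203 179  10  11  72] top [ 0.4807 -0.0624  0.2571] r 0.1213 az [163.1 159.5 167.1] all 163.2
scene [260 204  11  17 129] top [ 0.5172 -0.1607  0.1954] r 0.1017 az [-141.6 -146.5 -136.2] all -142.1
14.0667
```

View pics/wrist2.png

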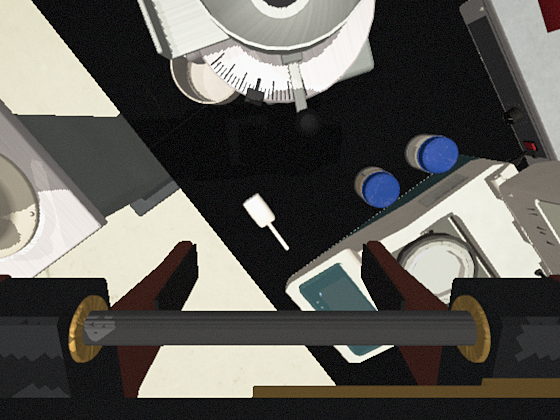

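The wrist view shows the clip at about (254,93) and the grip at (308,122). That gives clip azimuth about -141.5° and lever about -112.4°. I'll grasp and swing.

```bash
python3 - <<'E'
from bench import *
from h import *
a0,a1,r,z=-112.5,-141.5,.1235,.236
for a in np.linspace(a0,a1,5): assert inverse_kinematics(pol(a,r,z),down(a+180)) is not None
move_to(pol(a0,r,.40),down(a0+180))
move_l(pol(a0,r,z),.15)
s=state();print(s["ft_force"])
close()
s=state();print("gap",s["finger_gap"],s["finger_force"],s["ft_force"])
for a in np.linspace(a0,a1,11)[1:]:
    move_l(pol(a,r,z),.06,down(a+180)); s=state();print(round(a,1),np.round(s["ft_force"],1))
gripper_open()
move_l(pol(a1,r,.33),.15)
move_to(pol(-125,.19,.40),down(55))
hold(.3)
d=get_image("wrist");cv2.imwrite("pics/wrist3.png",cv2.resize(d["frame"][0:180,140:400],None,fx=3,fy=3,interpolation=2))
P=cloud(d);f=d["frame"];X=P[...,:2]-AX;rr=np.hypot(X[...,0],X[...,1]);az=np.degrees(np.arctan2(X[...,1],X[...,0]))
g=(f.max(2)<65)&(rr>.09)&(rr<.15)&(P[...,2]>.253)&(P[...,2]<.265)
print("grip",np.median(P[g],0),np.median(az[g]),az[g].min(),az[g].max())
for lo,hi in((.06,.075),(.075,.09),(.09,.105)):
    m=(rr>lo)&(rr<hi)&(abs(P[...,2]-.2075)<.003)&(az>-155)&(az<-125)
    print("arm",lo,m.sum(),np.median(az[m]) if m.any() else 0)
m=(f.max(2)<65)&(rr>.08)&(rr<.108)&(abs(P[...,2]-.195)<.004)&(az>-155)&(az<-125)
print("clip",m.sum(),np.percentile(az[m],[0,50,100]) if m.any() else 0)
print(state()["time"])
E
```

```text
[0.1751383  0.15859382 0.28028818]
gap 0.024060350472159847 27.926378920383286 [ 2.57025167 -1.1357035  -1.81866576]
-115.4 [ 0.2 -0.  -1.9]
-118.3 [-0.9  0.1 -2.1]
-121.2 [-0.1  0.4 -2.3]
-124.1 [-0.1  0.2 -3.4]
-127.0 [-0.5  0.4 -3.5]
-129.9 [-0.9  0.6 -4. ]
-132.8 [-0.4 -0.8 -3.4]
-135.7 [-0.3 -0.  -4.9]
-138.6 [-1.2 -0.  -4.9]
-141.5 [-1.2 -0.8 -5.8]
grip [ 0.50162566 -0.17411343  0.25743028] -141.17768800765566 -146.99026126130119 175.25957544153698
arm 0.06 194 -141.1534608679488
arm 0.075 170 -141.15934739240194
arm 0.09 167 -141.2114963753634
clip 86 [-153.67653214 -137.74584752 -129.94166671]
22.0083
```

View pics/wrist3.png

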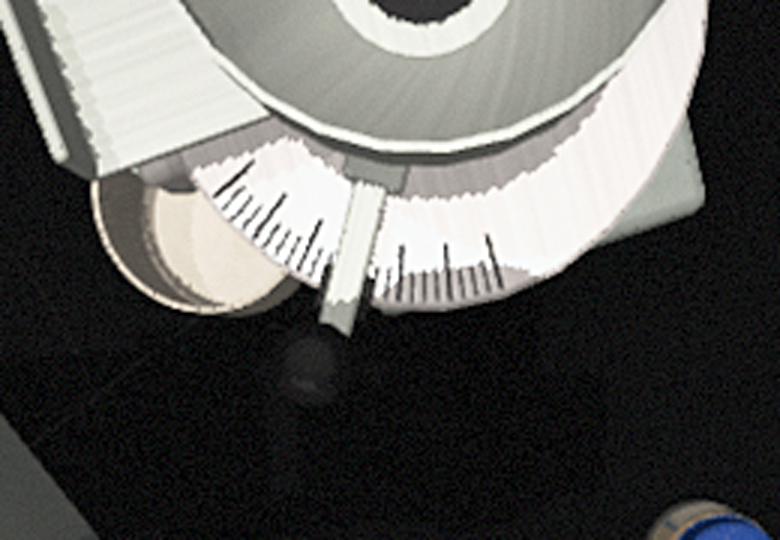

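The arm lies at about (350,250) in the crop at azimuth -141.2°. The black clip shows about equally on both sides, and it measured -141.3° before the swing. The slide tab reads 0.121–0.122 m from the axis, so it is shut. I'm handing in.

```bash
python3 -c "
from bench import *
print(job_done())"
```

```text
the job is handed in; nothing more can be done
None
```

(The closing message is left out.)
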